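# Rewind a ribbon cassette at a craft shop counter

### The arm

A 7-joint arm with a two-finger parallel gripper is mounted at the origin on the work surface. World frame = base frame: x ahead of the robot, y to its left, z up, the work surface at z = 0. Lengths are in m, angles in rad, forces in N, time in s.
With the tool pointing down it reaches from about 0.4 to 0.85 m from the base axis. Payload 10.4 kg.
Tool frame: the origin (TCP) lies at the very end of the fingers, on their centre line; the grasp point (between the pads) lies 19 mm behind it; y points along the fingers, z is the direction in which the jaws open and shut, and the axes are right-handed (so a half turn about y gives the same grasp; the last joint's range is limited). The gripper opens to 85 mm and grips with 20 to 120 N. Pads are 22 mm wide; open, the fingers measure 114 mm over their backs; the gripper's body (76 mm by 85 mm) begins 54 mm behind the grasp point. The pads swing forward as they close: fully open they stand 13 mm farther back than shut.
Start: joints at [-1.154, 0.332, -0.065, 1.46, 0.022, 1.35, -0.088], TCP at [0.266, 0.566, 0.231] pointing down, gripper open.
Joint ranges: [-2.6, 2.6], [-0.5, 2.12], [-1.47, 1.34], [0.16, 2.42], [-1.27, 4.41], [0.06, 2.06], [-2.6, 2.6]. Speed limits (rad/s): [2.22, 2.22, 2.79, 2.79, 3.14, 3.14, 3.14].

### API

Orientations are given as a unit quaternion [w, x, y, z].
In Python, from workcell import * gives the robot as it stands.
- The arm moves only by the tool carry_out, never from a script. Its argument "plan" is a list that holds one entry, the list of rows, each a list of 6 numbers: the shift along the tool's x, y, z in units of 30 mm (1.0 is 30 mm), then the turn, a rotation vector about the tool's x, y, z in degrees. A call has 1 to 8 rows; each row is the pose to reach, as a shift and turn from the pose commanded when the call began, along the tool's axes at that moment; what a row does not reach only later rows make up. A row lasts 1/12 s, in which the tool goes at most 41.7 mm and 7.16 degrees, less where a joint would pass 70% of its speed; a pose out of reach is approached as far as the arm can. A call with a gripper value outside its range is refused whole. "claw" is the opening in per cent of the stroke, from 0 (shut) to 100 (fully open), set as the call begins (left out, the last holds). The fingers move at their own pace and stop on an object; "grip_force" is the grip in N (left out, the last holds). Time passes only in rows, so rows that repeat a pose let the fingers close. It gives the time, the measured TCP pose, the force and the opening at its end, in the units of the state.
- sense(): the state, without advancing time (a new reading comes with each control period).
- capture(name): name is "side" or "top"; returns a dict with "color" (400x640x3 uint8, red, green, blue), "vertical_fov" (degrees; the focal length in pixels is half the picture's height over the tangent of half this angle, whatever the lens; pixels are square), "cx", "cy" (the principal point, pixels), "pose" (4x4, takes a point from camera to world coordinates). Camera axes: x right, y down, z forward; pixel columns grow to the right and rows downward; lengths in m; the calibration is good to about 2 mm. A picture is of the moment at which its call begins. There is no depth.
- sign_off(): hands the job in, once; it reports no verdict.
The state is a dict: "time_s": time; "joint_positions": joint angles; "qd": joint speeds; "effort": joint torques, N m; "eef_pos": TCP position; "ee_rot": TCP orientation; "contact_force": force on the tool from outside, world axes, zero at the start; "ft_torque": the same for the moment, N m; "gripper_width": opening from 0.0 (shut) to 1.0 (fully open).
Only numpy, scipy, OpenCV 4.12 (cv2) and the standard library are available. Lean on these libraries where they do the work, as an engineer would, in place of code of your own. Each camera call takes 0.05 s, during which the arm holds its last target.

### The job

Rewind the ribbon cassette that sits in the white rewinder: turn the crank clockwise (seen from above) until its drag suddenly falls away, and stop at once, because cranking on tears the ribbon off its core and lifts the red flag. Only then does the rewinder unlock the cassette: lift it out without forcing it, stand it upright in the green tray and let go, leaving the spare cassette, the jars, bottle, can and carton where they are.

Things in the scene. Friction and masses are not known exactly. Their poses are not given: they have to be found in the camera images.
- rewinder: White box-shaped cassette rewinder with a green band, fixed; 210 mm (own x) by 260 mm (own y, -140 to +120 mm), its deck 60 mm above the counter. Origin: on the counter; the crank axis stands at own (0, -75) mm, the cassette well at (0, +75) mm. z points up; at yaw 0 its axes are the world's. The well is 86 mm (own x) by 46 mm (own y) and 30 mm deep.
- crank_axis (a point): Point on the upright axis of the crank, on the deck (60 mm above the counter). The crank first turns slack (up to 2.5 rad); then the taut ribbon drags on it with about 4 to 8 N at the knob, standing or turning. When the ribbon end comes free, 6 to 12 rad after the start (it differs each time and nothing shows it), the drag drops at once to under 2 N.
- knob_top (a point): Centre of the top of the crank's orange knob: an upright cylinder 22 mm in diameter, of which 42 mm stands free above the steel crank arm, 45 mm off the crank axis; top 119 mm above the counter. It spins freely on its pin, so a gripper that holds it need not turn as it goes round.
- crank (a joint): Angle of the crank, rad, growing clockwise seen from above (the only useful way round); it starts between 0 and 2. At angle q the knob lies off the axis in the direction (-cos q, +sin q) of the rewinder's own x, y. Let go while the ribbon is taut, it runs back; let go when the drag has gone, it stays. Once the drag has gone, about 1 rad more is harmless.
- flag (a joint): Height in m by which the red flag (a red pin 12 mm in diameter, in a black square on the deck) has risen. 0 while all is well; it rises only when the crank is turned on too far after the drag has gone (3 mm at about 1.3 rad too far) and then the cassette is spoilt.
- cassette: Black ribbon cassette with a blue band, standing in the well: 80 mm (own x) by 40 mm (own y) by 60 mm high, 0.10 to 0.21 kg. Origin: centre of its underside, at first 30 mm above the counter; its axes are then the rewinder's. Its upper 30 mm stand above the deck, to be gripped across the 40 mm width. It has 3 mm of play all round. It breaks at more than 40 N against the rewinder.
- well (a point): Centre of the mouth of the cassette well, on the deck. A hidden latch in the well holds the cassette down until the drag of the crank has gone, and draws back within 0.7 s after that; then the cassette lifts straight up, freely.
- tray_done: Green open tray, fixed, for rewound cassettes: outside 170 mm (own x) by 140 mm (own y) by 22 mm high, walls and floor 5 mm thick. Origin: centre of its underside, on the counter.
- tray_todo: Grey tray of the same size, fixed, for cassettes still to be rewound, with the spare cassette in it. Origin: centre of its underside. The two trays may stand either way round.
- spare: A second cassette of the same shape with a red band, standing in the grey tray; leave it there. Origin: centre of its underside.
- jar_red: Paint jar with red label and white cap, 56 mm in diameter, 60 mm high; bystander. Origin: centre of its underside.
- jar_yellow: Paint jar with yellow label and white cap, 56 mm in diameter, 60 mm high; bystander. Origin: centre of its underside.
- paint_bottle: White paint bottle with blue cap, 60 mm in diameter, 170 mm high; bystander. Origin: centre of its underside.
- spray_can: Can with orange label, 52 mm in diameter, 150 mm high; bystander. Origin: centre of its underside.
- carton: Cardboard carton, 70 by 110 by 50 mm; bystander. Origin: centre of its underside.
There are look-alikes about, which are no part of the job. Several things look just like the tray_done: the one meant starts farthest to the robot's left.

How it is judged:
On the way:
1. the cassette has come up out of the rewinder's well (z of cassette in the frame of rewinder above 0.065 m), for 0.1 s.
At the end, for the whole second after the job is handed in: The rewound cassette stands upright (within 0.12 rad) on the floor of the green tray, released and at rest; the red flag is down (under 3 mm); the spare cassette and the other things stand within 30 mm of where they were (x of cassette in the frame of tray_done between -0.062 and 0.062 m and y of cassette in the frame of tray_done between -0.047 and 0.047 m and z of cassette in the frame of tray_done below 0.012 m and angle between cassette's own z axis and vertical below 0.12 rad and linear speed of cassette below 0.02 m/s and value of joint flag below 0.003 m and distance of each of spare, jar_red, jar_yellow, paint_bottle, spray_can, carton from where it was at the start of the episode below 0.03 m); the robot touches nothing.
It fails at once if the crank was turned on too far after the drag had gone, and the red flag rose (3 mm or more) (value of joint flag above 0.003 m).
It fails at once if the cassette was forced: more than 40 N between it and the rewinder (contact force between cassette and rewinder above 40 N).
It fails at once if a bystander was knocked over or pushed away by more than 30 mm (distance of any of spare, jar_red, jar_yellow, paint_bottle, spray_can, carton from where it was at the start of the episode above 0.03 m or angle between any of jar_red, jar_yellow, paint_bottle, spray_can, carton, spare's own z axis and vertical above 0.5 rad).
It also fails if it takes over 72 s, if anything falls off the work surface, if the arm or the gripper's body presses on something with over 40 N, if the wrist force passes 120 N, or if a joint passes its speed limit or range.

## Working session

There is one attempt and no reset: what is moved stays moved. The work goes in short steps, Python scripts to look and compute and a tool call to move; the robot and the scene stay as the last step left them, time stands still between calls to the robot, and variables do not carry over. Pictures are saved under pics/ and viewed, and the job is handed in when it is done.

Besides the shell and the picture viewer there is one more tool, called after ">>>" as name(argument=value, ...) on one line, values as JSON. carry_out: Moves the arm, as the interface text tells. Its arguments: {"type":"object","properties":{"plan":{"type":"array","items":{"type":"array","items":{"type":"array","items":{"type":"number"}}}},"claw":{"type":"number"},"grip_force":{"type":"number"}},"required":["plan"]}

```bash
ls; mkdir -p pics
python3 - <<'E'
from workcell import *
import cv2
s=sense(); print(s)
for n in ("side","top"):
    c=capture(n); cv2.imwrite(f"pics/{n}0.png",c["color"][:,:,::-1]); print(n,c["vertical_fov"],c["cx"],c["cy"],c["pose"])
E
```

```text
pics
{'time_s': 0.0, 'joint_positions': array([-1.15358715,  0.3328573 , -0.06469326,  1.46098118,  0.02163496,
        1.34992531, -0.08847688]), 'qd': array([ 1.09055792e-03,  1.68333470e-03, -6.76154532e-04,  2.01403702e-04,
        1.49426077e-04,  1.86565921e-03,  2.49247304e-05]), 'effort': array([-2.28807266e-06, -6.25449443e+01,  4.92583110e-02, -3.91619682e+01,
        1.61854934e-02,  9.80571087e-03, -1.56939814e-05]), 'eef_pos': array([0.26595437, 0.56514792, 0.23050601]), 'ee_rot': array([-0.68956602,  0.69059759, -0.15430608,  0.15415353]), 'contact_force': array([-0.44839317,  0.26541593,  0.21434473]), 'ft_torque': array([0.05230132, 0.01957848, 0.01743914]), 'gripper_width': 1.0009153762293557}
side 46.242510975785905 322.1451649738695 197.2565896875361 [[-0.99952148 -0.00528302  0.03047792  0.48679183]
 [-0.02460459  0.73292814 -0.67986098  0.73763273]
 [-0.01874641 -0.68028555 -0.73270741  0.87848788]
 [ 0.          0.          0.          1.        ]]
top 42.86063100560146 321.8455714143455 205.51516162041767 [[ 1.74433769e-02 -9.92029714e-01  1.24790923e-01  3.62334734e-01]
 [-9.99757550e-01 -1.89828229e-02 -1.11576762e-02  7.98545106e-04]
 [ 1.34376303e-02 -1.24566040e-01 -9.92120321e-01  1.38145011e+00]
 [ 0.00000000e+00  0.00000000e+00  0.00000000e+00  1.00000000e+00]]
```

View pics/side0.png

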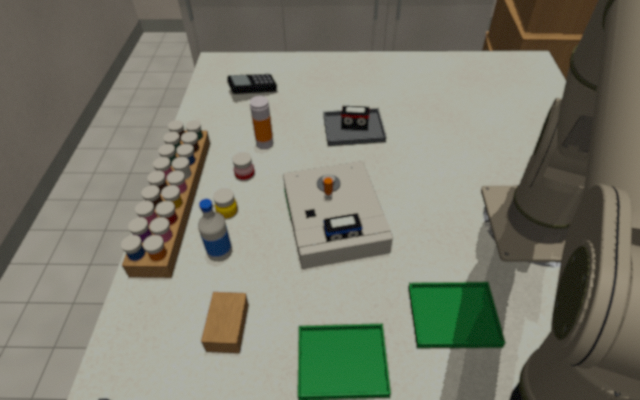

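View pics/top0.png

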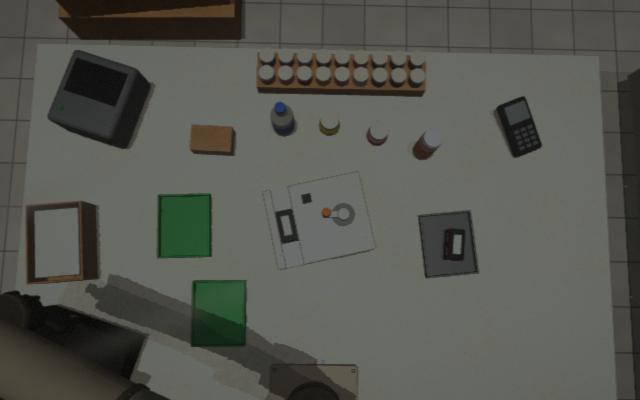

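```bash
cat > h.py <<'E'
from workcell import *
import cv2, numpy as np
def ray(c,u,v):
    f=200/np.tan(np.radians(c["vertical_fov"])/2)
    d=c["pose"][:3,:3]@np.array([(u-c["cx"])/f,(v-c["cy"])/f,1]); return c["pose"][:3,3],d
def hit(c,u,v,z):
    o,d=ray(c,u,v); return (o+d*(z-o[2])/d[2])
def proj(c,p):
    f=200/np.tan(np.radians(c["vertical_fov"])/2)
    q=c["pose"][:3,:3].T@(np.asarray(p)-c["pose"][:3,3]); return q[:2]/q[2]*f+[c["cx"],c["cy"]]
def crop(c,name,x0,y0,w,h,k):
    im=c["color"][y0:y0+h,x0:x0+w,::-1]
    im=cv2.convertScaleAbs(im,alpha=1.2)
    cv2.imwrite(name,cv2.resize(im,None,fx=k,fy=k,interpolation=cv2.INTER_CUBIC))
E
python3 - <<'E'
from h import *
c=capture("top"); crop(c,"pics/t1.png",255,165,130,110,6)
crop(c,"pics/t1b.png",140,180,130,100,6)
c=capture("side"); crop(c,"pics/s1.png",275,155,125,115,5)
crop(c,"pics/s1b.png",270,270,250,130,3)
E
```

```text
(no output)
```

View pics/t1.png

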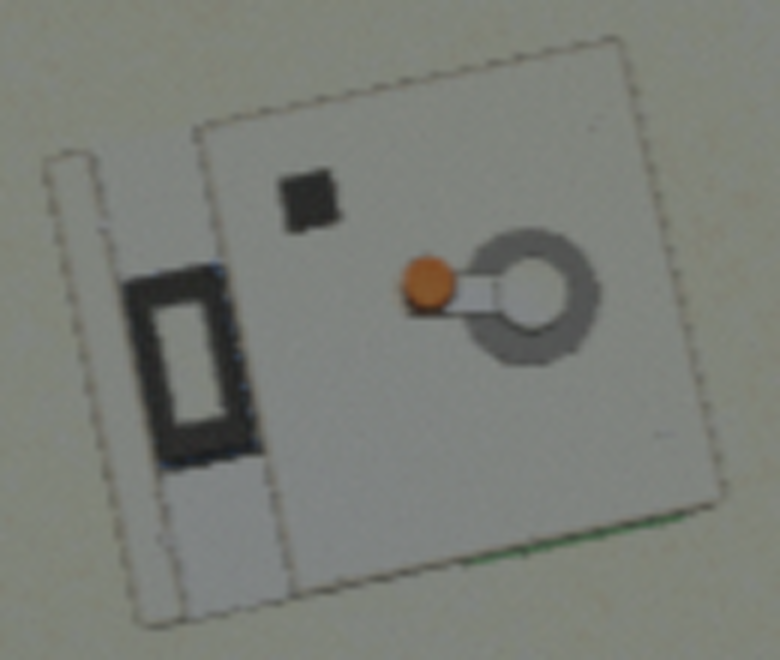

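View pics/s1.png

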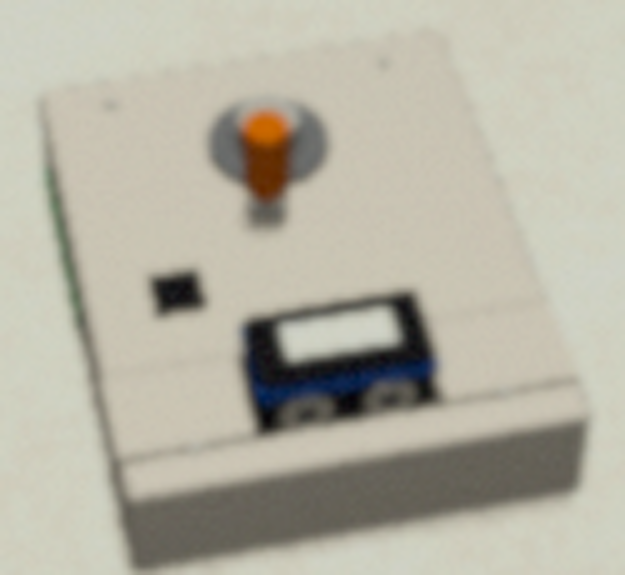

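View pics/t1b.png

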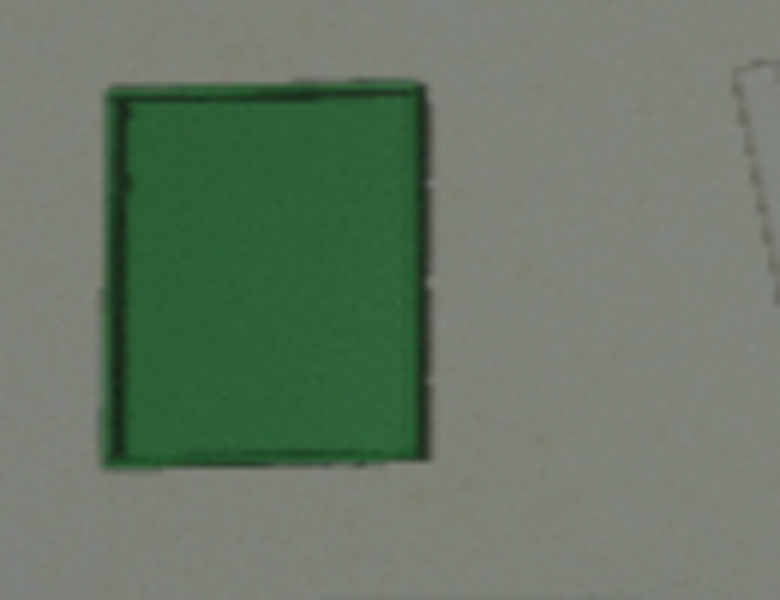

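View pics/s1b.png

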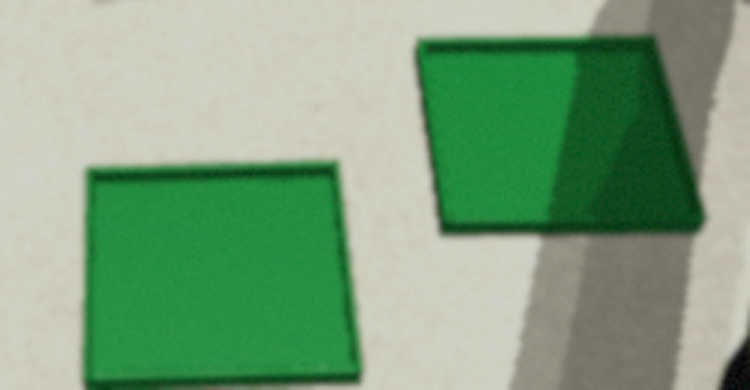

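```bash
cat > m1.py <<'E'
from h import *
from scipy.optimize import least_squares
ct=capture("top"); cs=capture("side")
T=lambda u,v:(255+(u+.5)/6-.5,165+(v+.5)/6-.5)
S=lambda u,v:(275+(u+.5)/5-.5,155+(v+.5)/5-.5)
obs=[]
D=[(105,120),(105,-140),(-105,-140),(-105,120)]
for o,t in zip(D,[(45,158),(620,38),(722,498),(138,626)]): obs.append((ct,T(*t),(*o,60),'deckT'))
for o,t in zip(D,[(130,497),(45,97),(435,35),(585,418)]): obs.append((cs,S(*t),(*o,60),'deckS'))
C=[(40,95),(40,55),(-40,55),(-40,95)]
for o,t in zip(C,[(124,283),(222,265),(262,450),(165,468)]): obs.append((ct,T(*t),(*o,90),'casT'))
for o,t in zip(C,[(262,383),(247,325),(415,293),(435,360)]): obs.append((cs,S(*t),(*o,90),'casS'))
obs.append((ct,T(531,294),(0,-75,66),'hubT'))
def w(p,o):
    c,s=np.cos(p[2]),np.sin(p[2]); x,y=o[0]/1e3,o[1]/1e3
    return np.array([p[0]+c*x-s*y,p[1]+s*x+c*y,o[2]/1e3])
def r(p): return np.concatenate([proj(c,w(p,o))-uv for c,uv,o,n in obs])
s=least_squares(r,[.4,.0,.2],loss='soft_l1'); print(s.x)
for (c,uv,o,n),e in zip(obs,r(s.x).reshape(-1,2)): print(n,o,e.round(2))
p=s.x; ax=w(p,(0,-75,60)); print("axis",ax,"well",w(p,(0,75,60)))
for n,c,uv in (("T",ct,T(428,281)),("S",cs,S(266,127))):
    k=hit(c,*uv,.119); d=(k-ax)[:2]; c_,s_=np.cos(p[2]),np.sin(p[2]); ox=c_*d[0]+s_*d[1]; oy=-s_*d[0]+c_*d[1]
    print("knob",n,k,np.hypot(ox,oy),"q",np.arctan2(oy,-ox))
# tray
U=lambda u,v:(140+(u+.5)/6-.5,180+(v+.5)/6-.5)
V=lambda u,v:(270+(u+.5)/3-.5,270+(v+.5)/3-.5)
a=np.array([hit(ct,*U(*t),.022) for t in [(107,88),(425,83),(428,458),(105,466)]]);print(a.round(4),a.mean(0))
a=np.array([hit(cs,*V(*t),.022) for t in [(88,170),(337,163),(360,375),(86,383)]]);print(a.round(4),a.mean(0))
E
python3 m1.py
```

```text
[0.48978925 0.00450853 0.2303513 ]
deckT (105, 120, 60) [-0.83 -0.22]
deckT (105, -140, 60) [ 0.07 -0.6 ]
deckT (-105, -140, 60) [0.89 0.72]
deckT (-105, 120, 60) [-0.22  0.77]
deckS (105, 120, 60) [-0.77  0.26]
deckS (105, -140, 60) [-1.58 -2.01]
deckS (-105, -140, 60) [ 1.19 -2.3 ]
deckS (-105, 120, 60) [ 2.17 -0.88]
casT (40, 95, 90) [-0.56 -0.22]
casT (40, 55, 90) [-1.51 -0.49]
casT (-40, 55, 90) [-1.74 -0.65]
casT (-40, 95, 90) [-1.06 -0.32]
casS (40, 95, 90) [-0.17  0.2 ]
casS (40, 55, 90) [-0.99 -2.03]
casS (-40, 55, 90) [ 0.52 -1.65]
casS (-40, 95, 90) [ 1.22 -1.51]
hubT (0, -75, 66) [-0.4  0.3]
axis [ 0.50691322 -0.06851044  0.06      ] well [0.47266529 0.0775275  0.06      ]
knob T [ 0.50649138 -0.02381016  0.119     ] 0.044702266083095125 q 1.791710903735914
knob S [ 0.5067545  -0.02109121  0.119     ] 0.04741949409648156 q 1.797800521055426
[[0.5554 0.4275 0.022 ]
 [0.5604 0.2857 0.022 ]
 [0.3932 0.2769 0.022 ]
 [0.3872 0.4187 0.022 ]] [0.47402441 0.35219551 0.022     ]
[[0.5598 0.2935 0.022 ]
 [0.3948 0.286  0.022 ]
 [0.3897 0.4238 0.022 ]
 [0.553  0.4314 0.022 ]] [0.47435821 0.35867055 0.022     ]
```

Run:
```python
from h import *
ct=capture("top"); cs=capture("side")
g=cv2.cvtColor(ct["color"],cv2.COLOR_RGB2GRAY).astype(float)
g=cv2.GaussianBlur(g,(5,5),1)
gy=np.diff(g,axis=0)
for u in range(160,600,40): 
    v=30+np.argmax(gy[30:62,u]); a=gy[v-1:v+2,u]; print(u,v+.5+0.5*(a[0]-a[2])/(a[0]-2*a[1]+a[2]),end=" | ")
print()
gx=-np.diff(g,axis=1)
for v in range(70,390,30):
    u=585+np.argmax(gx[v,585:625]); a=gx[v,u-1:u+2]; print(v,u+.5+0.5*(a[0]-a[2])/(a[0]-2*a[1]+a[2]),end=" | ")
print()
g=cv2.GaussianBlur(cv2.cvtColor(cs["color"],cv2.COLOR_RGB2GRAY).astype(float),(5,5),1)
gy=np.diff(g,axis=0)
for u in range(210,550,30):
    v=40+np.argmax(gy[40:65,u]); print(u,v,end=" | ")
```

```text
160 39.912895604516116 | 200 39.21921092914581 | 240 39.055999164577756 | 280 48.40673226453403 | 320 48.87588258784915 | 360 49.39133637729018 | 400 46.90293012315376 | 440 47.72750860245466 | 480 52.587320713017164 | 520 53.6081443996991 | 560 54.50179317016427 | 
70 598.7894496452986 | 100 617.6585779773872 | 130 619.4766634268556 | 160 620.8325291104914 | 190 622.7170714044216 | 220 624.650314714632 | 250 608.580858202671 | 280 609.9136649158664 | 310 611.8697116440676 | 340 613.2646809617245 | 370 614.8628928256128 | 
210 51 | 240 51 | 270 51 | 300 51 | 330 51 | 360 50 | 390 50 | 420 50 | 450 50 | 480 50 | 510 50 | 540 50 |
```

```bash
cat >> h.py <<'E'
from scipy.spatial.transform import Rotation as R
def q2R(q): return R.from_quat([q[1],q[2],q[3],q[0]])
def rel(s,target,Rt=None):
    """shift in units & rotvec deg from measured pose to target"""
    A=q2R(s["ee_rot"]); d=A.inv().apply(np.asarray(target)-s["eef_pos"])/.03
    rv=np.zeros(3) if Rt is None else (A.inv()*Rt).as_rotvec(degrees=True)
    return d.round(3),rv.round(2)
def Rdown(yaw):  # tool y down, z (jaw) along world direction yaw
    z=np.array([np.cos(yaw),np.sin(yaw),0]); y=np.array([0,0,-1.]); x=np.cross(y,z)
    return R.from_matrix(np.c_[x,y,z])
E
python3 - <<'E'
from h import *
s=sense(); A=q2R(s["ee_rot"]).as_matrix(); print(A.round(3)); z=A[:,2]; print("jaw yaw",np.degrees(np.arctan2(z[1],z[0])), s["joint_positions"].round(2))
for yaw in (13.2+90,13.2-90): print(rel(s,[.5065,-.0225,.18],Rdown(np.radians(yaw))))
E
cat >> m1.py <<'E'
print("--- cassette alone")
for nm in 'casT','casS':
    O=[o for o in obs if o[3]==nm]
    f=lambda p: np.concatenate([proj(c,w(p,o))-uv for c,uv,o,n in O])
    q=least_squares(f,s.x).x; print(nm,q,w(q,(0,75,90)),abs(f(q)).max())
O=[o for o in obs if o[3] in('deckT','hubT')]
q=least_squares(f,s.x).x; print('deckT',q,w(q,(0,75,90)),w(q,(0,-75,90)),abs(f(q)).max())
E
python3 m1.py | sed -n '/---/,$p'
```

```text
[[ 0.905 -0.     0.426]
 [-0.426 -0.     0.905]
 [ 0.    -1.    -0.   ]]
jaw yaw 64.79997864299692 [-1.15  0.33 -0.06  1.46  0.02  1.35 -0.09]
(array([ 15.596,   1.71 , -14.322]), array([ 1.00e-02, -3.84e+01, -0.00e+00]))
(array([ 15.596,   1.71 , -14.322]), array([0.000e+00, 1.416e+02, 1.000e-02]))
--- cassette alone
casT [0.48893141 0.00143292 0.23260022] [0.47164327 0.0744132  0.09      ] 0.6204557272304783
casS [0.48901656 0.00768137 0.21508247] [0.47300946 0.08095328 0.09      ] 1.2502519088328654
deckT [0.49038882 0.00427094 0.22825963] [0.47341762 0.07732556 0.09      ] [ 0.50736002 -0.06878369  0.09      ] 0.920615102073782
```

>>> carry_out(plan=[[[15.6, 1.5, -14.32, 0, -38.4, 0], [15.6, 1.5, -14.32, 0, -38.4, 0], [15.6, 1.5, -14.32, 0, -38.4, 0], [15.6, 1.5, -14.32, 0, -38.4, 0], [15.6, 1.5, -14.32, 0, -38.4, 0], [15.6, 1.5, -14.32, 0, -38.4, 0], [15.6, 1.5, -14.32, 0, -38.4, 0], [15.6, 1.5, -14.32, 0, -38.4, 0]]], claw=60, grip_force=40)

```text
time_s: 1.17
eef_pos: [0.3906, 0.2606, 0.2083]
ee_rot: [0.703, -0.702, -0.082, 0.081]
contact_force: [2.1, 0.8, -0.2]
gripper_width: 0.6
```

Run:
```python
from h import *
s=sense(); print(s["joint_positions"].round(2),s["eef_pos"],s["time_s"]); print(rel(s,[.5067,-.0225,.15],Rdown(np.radians(103.2))))
```

```text
[-0.76  0.    0.07  1.89 -0.    1.25  1.12] [0.39062324 0.26060724 0.20832041] 1.1667
(array([  1.605,   1.939, -10.073]), array([-0.04,  0.03,  0.04]))
```

>>> carry_out(plan=[[[1.6, 1.9, -10.07, 0, 0, 0], [1.6, 1.9, -10.07, 0, 0, 0], [1.6, 1.9, -10.07, 0, 0, 0], [1.6, 1.9, -10.07, 0, 0, 0], [1.6, 1.9, -10.07, 0, 0, 0], [1.6, 1.9, -10.07, 0, 0, 0], [1.6, 1.9, -10.07, 0, 0, 0], [1.6, 1.9, -10.07, 0, 0, 0]]])

```text
time_s: 1.83
eef_pos: [0.5066, -0.0261, 0.1507]
ee_rot: [-0.702, 0.703, 0.08, -0.079]
contact_force: [0.1, -0.2, 0.1]
gripper_width: 0.602
```

Run:
```python
from h import *
s=sense(); print(s["joint_positions"].round(2),s["eef_pos"],s["time_s"]); print(rel(s,[.5067,-.0225,.084],Rdown(np.radians(103.2))))
c=capture("top"); crop(c,"pics/t2.png",255,165,130,110,6);print(proj(c,s["eef_pos"]))
c=capture("side"); crop(c,"pics/s2.png",240,100,160,150,4);print(proj(c,s["eef_pos"]))
```

```text
[-0.41  0.13  0.4   1.89 -0.06  1.13  1.81] [ 0.5066376  -0.02608497  0.15073239] 1.8333
(array([0.028, 2.224, 0.12 ]), array([ 0.1 , -0.27,  0.01]))
[327.13135856 209.89931551]
[327.74866438 168.44463572]
```

View pics/s2.png

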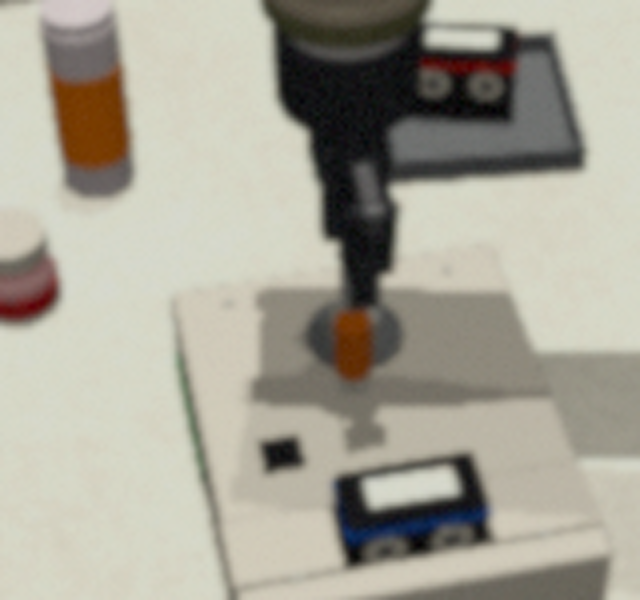

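>>> carry_out(plan=[[[0, 0.5, 0.05, 0, 0, 0], [0.03, 1.2, 0.1, 0, 0, 0], [0.03, 1.8, 0.12, 0, 0, 0], [0.03, 2.2, 0.12, 0, 0, 0], [0.03, 2.22, 0.12, 0, 0, 0], [0.03, 2.22, 0.12, 0, 0, 0]]])

```text
time_s: 2.43
eef_pos: [0.5057, -0.0163, 0.0845]
ee_rot: [0.702, -0.702, -0.081, 0.082]
contact_force: [-0.2, 0.5, 0.4]
gripper_width: 0.597
```

>>> carry_out(plan=[[[0, 0, 0, 0, 0, 0], [0, 0, 0, 0, 0, 0], [0, 0, 0, 0, 0, 0], [0, 0, 0, 0, 0, 0], [0, 0, 0, 0, 0, 0], [0, 0, 0, 0, 0, 0]]], claw=0)

```text
time_s: 2.93
eef_pos: [0.508, -0.0217, 0.0866]
ee_rot: [-0.701, 0.704, 0.081, -0.078]
contact_force: [2.4, -18.0, 5.2]
gripper_width: 0.245
```

Run:
```python
from h import *
s=sense(); print(s)
c=capture("top"); crop(c,"pics/t3.png",255,165,130,110,6);print(proj(c,s["eef_pos"]))
c=capture("side"); crop(c,"pics/s3.png",240,100,160,150,4);print(proj(c,s["eef_pos"]))
```

```text
{'time_s': 2.9333, 'joint_positions': array([-0.40121068,  0.21420181,  0.38933891,  1.95475019, -0.09141762,
        0.98530294,  1.82767749]), 'qd': array([ 0.00096016,  0.00045798,  0.00068907, -0.00049226, -0.00071285,
       -0.00017188,  0.00011718]), 'effort': array([ -8.6883375 , -43.15551996,  -5.62152207, -30.63516855,
        -4.86912578,   1.03469029,  -0.14606189]), 'eef_pos': array([ 0.50798962, -0.02174473,  0.08662381]), 'ee_rot': array([-0.70078637,  0.7043544 ,  0.08148758, -0.07837803]), 'contact_force': array([  2.3951575 , -17.98453279,   5.2165562 ]), 'ft_torque': array([-3.73103803, -0.51566382,  0.1008743 ]), 'gripper_width': 0.2454575406382996}
[324.84842161 212.25097216]
[327.4141648 189.5769302]
```

View pics/s3.png

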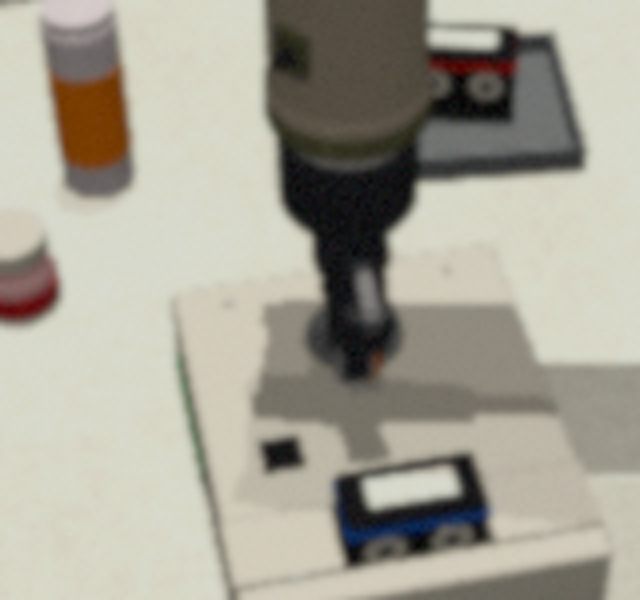

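```bash
cat > arc.py <<'E'
import sys,json,numpy as np
a,b=float(sys.argv[1]),float(sys.argv[2]); off=[float(t) for t in sys.argv[3:5]] or [0,0]
n=int(sys.argv[5]) if len(sys.argv)>5 else 8
print([[round(1.5*(-np.cos(q)+np.cos(a))+off[0],2),0,round(1.5*(np.sin(q)-np.sin(a))+off[1],2),0,0,0] for q in np.linspace(a,b,n+1)[1:]])
E
cat > st.py <<'E'
# state in rewinder-own frame
from h import *
import sys
s=sense(); th=.2303; e=np.array([np.cos(th),np.sin(th)]); n=np.array([-e[1],e[0]])
p=s["eef_pos"][:2]; f=s["contact_force"][:2]
print("t",s["time_s"],"own mm",np.dot(p,e)*1e3,np.dot(p,n)*1e3,"z",s["eef_pos"][2],"F own",np.dot(f,e),np.dot(f,n),s["contact_force"][2],"gw",s["gripper_width"])
if len(sys.argv)>1:
    q=float(sys.argv[1]); print("tangential (drag<0)",np.dot(f,e)*np.sin(q)+np.dot(f,n)*np.cos(q),"radial",-np.dot(f,e)*np.cos(q)+np.dot(f,n)*np.sin(q))
E
python3 st.py 1.8; python3 arc.py 1.8 2.4 0.03 -0.19; python3 arc.py 2.4 3.4
```

```text
t 3.0333 own mm 489.6149250393373 -137.1292384792134 z 0.08663509436800687 F own -1.7081212108502326 -18.64317865345887 5.015103435971851 gw 0.24400621311075793
tangential (drag<0) 2.57231944736401 radial -18.54370408080473
[[np.float64(0.14), 0, np.float64(-0.22), 0, 0, 0], [np.float64(0.24), 0, np.float64(-0.26), 0, 0, 0], [np.float64(0.35), 0, np.float64(-0.3), 0, 0, 0], [np.float64(0.45), 0, np.float64(-0.36), 0, 0, 0], [np.float64(0.54), 0, np.float64(-0.42), 0, 0, 0], [np.float64(0.63), 0, np.float64(-0.48), 0, 0, 0], [np.float64(0.72), 0, np.float64(-0.56), 0, 0, 0], [np.float64(0.8), 0, np.float64(-0.64), 0, 0, 0]]
[[np.float64(0.12), 0, np.float64(-0.15), 0, 0, 0], [np.float64(0.22), 0, np.float64(-0.31), 0, 0, 0], [np.float64(0.29), 0, np.float64(-0.48), 0, 0, 0], [np.float64(0.35), 0, np.float64(-0.65), 0, 0, 0], [np.float64(0.38), 0, np.float64(-0.84), 0, 0, 0], [np.float64(0.39), 0, np.float64(-1.03), 0, 0, 0], [np.float64(0.38), 0, np.float64(-1.21), 0, 0, 0], [np.float64(0.34), 0, np.float64(-1.4), 0, 0, 0]]
```

>>> carry_out(plan=[[[0.14, 0, -0.22, 0, 0, 0], [0.24, 0, -0.26, 0, 0, 0], [0.35, 0, -0.3, 0, 0, 0], [0.45, 0, -0.36, 0, 0, 0], [0.54, 0, -0.42, 0, 0, 0], [0.63, 0, -0.48, 0, 0, 0], [0.72, 0, -0.56, 0, 0, 0], [0.8, 0, -0.64, 0, 0, 0]]])

```text
time_s: 3.7
eef_pos: [0.5361, -0.0277, 0.0869]
ee_rot: [0.703, -0.701, -0.084, 0.08]
contact_force: [1.0, 6.8, 7.2]
gripper_width: 0.244
```

```bash
python3 st.py 2.4
```

```text
t 3.7 own mm 515.6198243857998 -149.31259219168456 z 0.08692938803997428 F own 2.5482888470312544 6.364432342641607 7.2073480411227235 gw 0.2440039810151553
tangential (drag<0) -2.971817122872612 radial 6.178031893748006
```

```bash
cat > fit.py <<'E'
import numpy as np
from scipy.optimize import least_squares
P=np.loadtxt('pts.txt')
f=lambda c:np.hypot(P[:,0]-c[0],P[:,1]-c[1])-45
s=least_squares(f,[P[0,0]-10,P[0,1]-44]);c=s.x
q=np.unwrap(np.arctan2(P[:,1]-c[1],-(P[:,0]-c[0])))
print("c",c.round(1),"res",f(c).round(1),"q",q.round(2))
E
printf "489.6 -137.1\n515.6 -149.3\n" > pts.txt; python3 fit.py; python3 arc.py 2.35 3.35 0.05 0.05
```

```text
c [ 484.5 -181.8] res [ 0. -0.] q [1.68 2.33]
[[np.float64(0.17), 0, np.float64(-0.09), 0, 0, 0], [np.float64(0.28), 0, np.float64(-0.24), 0, 0, 0], [np.float64(0.37), 0, np.float64(-0.41), 0, 0, 0], [np.float64(0.43), 0, np.float64(-0.59), 0, 0, 0], [np.float64(0.48), 0, np.float64(-0.77), 0, 0, 0], [np.float64(0.49), 0, np.float64(-0.95), 0, 0, 0], [np.float64(0.49), 0, np.float64(-1.14), 0, 0, 0], [np.float64(0.46), 0, np.float64(-1.33), 0, 0, 0]]
```

>>> carry_out(plan=[[[0.17, -0.04, -0.09, 0, 0, 0], [0.28, -0.08, -0.24, 0, 0, 0], [0.37, -0.08, -0.41, 0, 0, 0], [0.43, -0.08, -0.59, 0, 0, 0], [0.48, -0.08, -0.77, 0, 0, 0], [0.49, -0.08, -0.95, 0, 0, 0], [0.49, -0.08, -1.14, 0, 0, 0], [0.46, -0.08, -1.33, 0, 0, 0]]])

```text
time_s: 4.37
eef_pos: [0.5586, -0.0624, 0.0876]
ee_rot: [0.703, -0.701, -0.084, 0.081]
contact_force: [9.0, 11.0, -8.3]
gripper_width: 0.244
```

```bash
python3 st.py 3.3
```

```text
t 4.3667 own mm 529.5731711511564 -188.2242672720858 z 0.08756252465232793 F own 11.293292841517658 8.649755173512062 -8.278992918098224 gw 0.24366932713855025
tangential (drag<0) -10.322926566955884 radial 9.787436582640476
```

```bash
echo "529.6 -188.2">>pts.txt; python3 fit.py; python3 arc.py 3.3 4.1 0.1 0.0
```

```text
c [ 484.9 -182. ] res [ 0.1 -0.2  0.1] q [1.67 2.32 3.28]
[[np.float64(0.07), 0, np.float64(-0.15), 0, 0, 0], [np.float64(0.02), 0, np.float64(-0.29), 0, 0, 0], [np.float64(-0.04), 0, np.float64(-0.43), 0, 0, 0], [np.float64(-0.11), 0, np.float64(-0.56), 0, 0, 0], [np.float64(-0.19), 0, np.float64(-0.68), 0, 0, 0], [np.float64(-0.29), 0, np.float64(-0.8), 0, 0, 0], [np.float64(-0.4), 0, np.float64(-0.9), 0, 0, 0], [np.float64(-0.52), 0, np.float64(-0.99), 0, 0, 0]]
```

```bash
cat > arc.py <<'E'
# usage: arc.py q0 q1 : command rows along circle from cmd in cmd.txt; writes new cmd
import sys,numpy as np
C=np.array([484.9,-182.0]); cmd=np.loadtxt('cmd.txt'); a,b=map(float,sys.argv[1:3]); n=int(sys.argv[3]) if len(sys.argv)>3 else 8
rows=[]
for q in np.linspace(a,b,n+1)[1:]:
    d=(C+45*np.array([-np.cos(q),np.sin(q)])-cmd)/30; rows.append([float(round(d[0],2)),0,float(round(d[1],2)),0,0,0])
print(rows); np.savetxt('cmd.txt',cmd+30*np.array([rows[-1][0],rows[-1][2]]))
E
echo "526.4 -190.4">cmd.txt; python3 arc.py 3.35 4.25
```

```text
[[0.04, 0, -0.19, 0, 0, 0], [-0.02, 0, -0.35, 0, 0, 0], [-0.1, 0, -0.5, 0, 0, 0], [-0.2, 0, -0.64, 0, 0, 0], [-0.31, 0, -0.77, 0, 0, 0], [-0.43, 0, -0.88, 0, 0, 0], [-0.57, 0, -0.98, 0, 0, 0], [-0.71, 0, -1.06, 0, 0, 0]]
```

>>> carry_out(plan=[[[0.04, 0.04, -0.19, 0, 0, 0], [-0.02, 0.04, -0.35, 0, 0, 0], [-0.1, 0.04, -0.5, 0, 0, 0], [-0.2, 0.04, -0.64, 0, 0, 0], [-0.31, 0.04, -0.77, 0, 0, 0], [-0.43, 0.04, -0.88, 0, 0, 0], [-0.57, 0.04, -0.98, 0, 0, 0], [-0.71, 0.04, -1.06, 0, 0, 0]]])

```text
time_s: 5.03
eef_pos: [0.5451, -0.0998, 0.0872]
ee_rot: [0.703, -0.702, -0.084, 0.08]
contact_force: [6.2, 7.8, 1.3]
gripper_width: 0.244
```

```bash
python3 st.py 4.2; python3 arc.py 4.25 5.25
```

```text
t 5.0333 own mm 507.92977377752925 -221.58778640013236 z 0.08720898474522333 F own 7.846203944391047 6.213021611766153 1.2990746252405687 gw 0.2435716930905633
tangential (drag<0) -9.884562341739159 radial -1.568432720113611
[[-0.18, 0, -0.08, 0, 0, 0], [-0.36, 0, -0.13, 0, 0, 0], [-0.54, 0, -0.15, 0, 0, 0], [-0.73, 0, -0.16, 0, 0, 0], [-0.92, 0, -0.14, 0, 0, 0], [-1.1, 0, -0.1, 0, 0, 0], [-1.27, 0, -0.03, 0, 0, 0], [-1.44, 0, 0.05, 0, 0, 0]]
```

>>> carry_out(plan=[[[-0.18, 0, -0.08, 0, 0, 0], [-0.36, 0, -0.13, 0, 0, 0], [-0.54, 0, -0.15, 0, 0, 0], [-0.73, 0, -0.16, 0, 0, 0], [-0.92, 0, -0.14, 0, 0, 0], [-1.1, 0, -0.1, 0, 0, 0], [-1.27, 0, -0.03, 0, 0, 0], [-1.44, 0, 0.05, 0, 0, 0]]])

```text
time_s: 5.7
eef_pos: [0.5031, -0.1106, 0.0873]
ee_rot: [-0.702, 0.703, 0.084, -0.079]
contact_force: [10.9, 1.1, -4.1]
gripper_width: 0.244
```

```bash
python3 st.py 5.2; python3 arc.py 5.25 6.25
```

```text
t 5.7 own mm 464.6078119881765 -222.55373546198126 z 0.08730867860223976 F own 10.905718077540755 -1.423683959989159 -4.05164262668058 gw 0.24396815878831465
tangential (drag<0) -10.301727079492677 radial -3.851750509103215
[[-0.16, 0, 0.11, 0, 0, 0], [-0.3, 0, 0.23, 0, 0, 0], [-0.42, 0, 0.37, 0, 0, 0], [-0.53, 0, 0.53, 0, 0, 0], [-0.61, 0, 0.69, 0, 0, 0], [-0.67, 0, 0.87, 0, 0, 0], [-0.71, 0, 1.05, 0, 0, 0], [-0.73, 0, 1.24, 0, 0, 0]]
```

>>> carry_out(plan=[[[-0.16, 0, 0.11, 0, 0, 0], [-0.3, 0, 0.23, 0, 0, 0], [-0.42, 0, 0.37, 0, 0, 0], [-0.53, 0, 0.53, 0, 0, 0], [-0.61, 0, 0.69, 0, 0, 0], [-0.67, 0, 0.87, 0, 0, 0], [-0.71, 0, 1.05, 0, 0, 0], [-0.73, 0, 1.24, 0, 0, 0]]])

```text
time_s: 6.37
eef_pos: [0.4718, -0.0817, 0.087]
ee_rot: [-0.701, 0.704, 0.082, -0.079]
contact_force: [1.1, -9.8, 1.8]
gripper_width: 0.244
```

```bash
python3 st.py 6.2; python3 arc.py 6.25 7.15
```

```text
t 6.3667 own mm 440.69858698501514 -187.19595479392433 z 0.08703858342133958 F own -1.1455925094962278 -9.834169262808464 1.8078664098017083 gw 0.24438213938076744
tangential (drag<0) -9.704977062154178 radial 1.958746413000395
[[0.0, 0, 0.17, 0, 0, 0], [0.02, 0, 0.34, 0, 0, 0], [0.07, 0, 0.5, 0, 0, 0], [0.13, 0, 0.66, 0, 0, 0], [0.2, 0, 0.81, 0, 0, 0], [0.3, 0, 0.95, 0, 0, 0], [0.4, 0, 1.08, 0, 0, 0], [0.53, 0, 1.19, 0, 0, 0]]
```

>>> carry_out(plan=[[[0.0, 0, 0.17, 0, 0, 0], [0.02, 0, 0.34, 0, 0, 0], [0.07, 0, 0.5, 0, 0, 0], [0.13, 0, 0.66, 0, 0, 0], [0.2, 0, 0.81, 0, 0, 0], [0.3, 0, 0.95, 0, 0, 0], [0.4, 0, 1.08, 0, 0, 0], [0.53, 0, 1.19, 0, 0, 0]]])

```text
time_s: 7.03
eef_pos: [0.4768, -0.0422, 0.0866]
ee_rot: [-0.702, 0.703, 0.08, -0.081]
contact_force: [-12.7, -3.2, 15.7]
gripper_width: 0.244
```

```bash
python3 st.py 7.1; python3 arc.py 7.15 7.75
```

```text
t 7.0333 own mm 454.5861079950813 -149.91698624610797 z 0.08663306794205786 F own -13.08201704380361 -0.2350408422838123 15.69828440417596 gw 0.24399560840469645
tangential (drag<0) -9.697281832395161 radial 8.783913660493733
[[0.08, 0, 0.07, 0, 0, 0], [0.18, 0, 0.14, 0, 0, 0], [0.28, 0, 0.19, 0, 0, 0], [0.38, 0, 0.24, 0, 0, 0], [0.48, 0, 0.28, 0, 0, 0], [0.59, 0, 0.31, 0, 0, 0], [0.7, 0, 0.34, 0, 0, 0], [0.81, 0, 0.35, 0, 0, 0]]
```

>>> carry_out(plan=[[[0.08, -0.04, 0.07, 0, 0, 0], [0.18, -0.04, 0.14, 0, 0, 0], [0.28, -0.04, 0.19, 0, 0, 0], [0.38, -0.04, 0.24, 0, 0, 0], [0.48, -0.04, 0.28, 0, 0, 0], [0.59, -0.04, 0.31, 0, 0, 0], [0.7, -0.04, 0.34, 0, 0, 0], [0.81, -0.04, 0.35, 0, 0, 0]]])

```text
time_s: 7.7
eef_pos: [0.4974, -0.0253, 0.0869]
ee_rot: [0.703, -0.702, -0.079, 0.083]
contact_force: [-11.4, -0.1, 5.2]
gripper_width: 0.246
```

```bash
python3 st.py 7.7; python3 arc.py 7.75 8.25
```

```text
t 7.7 own mm 478.45465296000947 -138.16399899042634 z 0.08685552011634126 F own -11.09388334155885 2.52391021621396 5.156846475138996 gw 0.2459801179170793
tangential (drag<0) -10.575521251168128 radial 4.1955596339126755
[[0.09, 0, 0.01, 0, 0, 0], [0.19, 0, 0.01, 0, 0, 0], [0.28, 0, 0.0, 0, 0, 0], [0.37, 0, -0.01, 0, 0, 0], [0.47, 0, -0.02, 0, 0, 0], [0.56, 0, -0.04, 0, 0, 0], [0.65, 0, -0.07, 0, 0, 0], [0.74, 0, -0.11, 0, 0, 0]]
```

>>> carry_out(plan=[[[0.09, 0, 0.01, 0, 0, 0], [0.19, 0, 0.01, 0, 0, 0], [0.28, 0, 0.0, 0, 0, 0], [0.37, 0, -0.01, 0, 0, 0], [0.47, 0, -0.02, 0, 0, 0], [0.56, 0, -0.04, 0, 0, 0], [0.65, 0, -0.07, 0, 0, 0], [0.74, 0, -0.11, 0, 0, 0]]])

```text
time_s: 8.37
eef_pos: [0.52, -0.0223, 0.0869]
ee_rot: [0.703, -0.702, -0.08, 0.083]
contact_force: [-9.4, 4.3, 5.1]
gripper_width: 0.246
```

```bash
python3 st.py 8.2; python3 arc.py 8.25 8.75
```

```text
t 8.3667 own mm 501.14256043620173 -140.41466019802957 z 0.08688278148207397 F own -8.204676110963629 6.304906582103065 5.116839207500305 gw 0.2455570517555628
tangential (drag<0) -9.856729240613278 radial 3.148562492964525
[[0.08, 0, -0.03, 0, 0, 0], [0.16, 0, -0.08, 0, 0, 0], [0.24, 0, -0.13, 0, 0, 0], [0.32, 0, -0.18, 0, 0, 0], [0.39, 0, -0.24, 0, 0, 0], [0.46, 0, -0.3, 0, 0, 0], [0.53, 0, -0.37, 0, 0, 0], [0.59, 0, -0.44, 0, 0, 0]]
```

>>> carry_out(plan=[[[0.08, 0, -0.03, 0, 0, 0], [0.16, 0, -0.08, 0, 0, 0], [0.24, 0, -0.13, 0, 0, 0], [0.32, 0, -0.18, 0, 0, 0], [0.39, 0, -0.24, 0, 0, 0], [0.46, 0, -0.3, 0, 0, 0], [0.53, 0, -0.37, 0, 0, 0], [0.59, 0, -0.44, 0, 0, 0]]])

```text
time_s: 9.03
eef_pos: [0.5408, -0.0306, 0.0869]
ee_rot: [0.703, -0.702, -0.081, 0.082]
contact_force: [-7.0, 6.6, 2.5]
gripper_width: 0.242
```

```bash
python3 st.py 8.7; python3 arc.py 8.75 9.25
```

```text
t 9.0333 own mm 519.5661551693942 -153.22212423789227 z 0.08693438969728003 F own -5.302567938546352 7.975813278284068 2.547390321579237 gw 0.24210333052925906
tangential (drag<0) -9.486505240375106 radial 1.3179690881382031
[[0.05, 0, -0.08, 0, 0, 0], [0.11, 0, -0.16, 0, 0, 0], [0.15, 0, -0.24, 0, 0, 0], [0.19, 0, -0.32, 0, 0, 0], [0.23, 0, -0.41, 0, 0, 0], [0.26, 0, -0.5, 0, 0, 0], [0.28, 0, -0.59, 0, 0, 0], [0.3, 0, -0.68, 0, 0, 0]]
```

>>> carry_out(plan=[[[0.05, 0, -0.08, 0, 0, 0], [0.11, 0, -0.16, 0, 0, 0], [0.15, 0, -0.24, 0, 0, 0], [0.19, 0, -0.32, 0, 0, 0], [0.23, 0, -0.41, 0, 0, 0], [0.26, 0, -0.5, 0, 0, 0], [0.28, 0, -0.59, 0, 0, 0], [0.3, 0, -0.68, 0, 0, 0]]])

```text
time_s: 9.7
eef_pos: [0.5558, -0.0497, 0.0872]
ee_rot: [-0.702, 0.702, 0.082, -0.081]
contact_force: [1.4, 2.0, -1.4]
gripper_width: 0.244
```

```bash
python3 st.py 9.2; python3 arc.py 9.25 9.75
```

```text
t 9.7 own mm 529.748847439677 -175.23806594147888 z 0.08718131575248403 F own 1.7945986421334468 1.6419518621848013 -1.3987208408066063 gw 0.2444900012838677
tangential (drag<0) -1.2006483623139967 radial 2.115427548783476
[[0.02, 0, -0.09, 0, 0, 0], [0.02, 0, -0.19, 0, 0, 0], [0.03, 0, -0.28, 0, 0, 0], [0.02, 0, -0.37, 0, 0, 0], [0.01, 0, -0.47, 0, 0, 0], [-0.0, 0, -0.56, 0, 0, 0], [-0.02, 0, -0.65, 0, 0, 0], [-0.05, 0, -0.74, 0, 0, 0]]
```

>>> carry_out(plan=[[[0, 0, 0, 0, 0, 0], [0, 0, 0, 0, 0, 0], [0, 0, 0, 0, 0, 0]]])

```text
time_s: 9.95
eef_pos: [0.5557, -0.0498, 0.0872]
ee_rot: [-0.702, 0.703, 0.082, -0.081]
contact_force: [3.3, -0.3, -1.0]
gripper_width: 0.246
```

>>> carry_out(plan=[[[0, 0, 0, 0, 0, 0], [0, 0, 0, 0, 0, 0], [0, 0, 0, 0, 0, 0], [0, 0, 0, 0, 0, 0]]], claw=55)

```text
time_s: 10.28
eef_pos: [0.555, -0.0495, 0.0869]
ee_rot: [0.702, -0.702, -0.081, 0.081]
contact_force: [0.3, 0.8, -0.4]
gripper_width: 0.551
```

```bash
python3 st.py 9.2
python3 - <<'E'
from h import *
s=sense(); A=q2R(s["ee_rot"]).as_matrix(); print(A.round(3))
E
```

```text
t 10.2833 own mm 529.0137665012799 -174.8869772866512 z 0.08690374838261383 F own 0.4582850470834782 0.6641031784061631 -0.39028912073403804 gw 0.5505779452759741
tangential (drag<0) -0.5452496326456149 radial 0.5947781553228867
[[ 0.974 -0.    -0.228]
 [ 0.228 -0.     0.974]
 [-0.    -1.     0.   ]]
```

>>> carry_out(plan=[[[0, -0.7, 0, 0, 0, 0], [0, -1.5, 0, 0, 0, 0], [0, -2.2, 0, 0, 0, 0], [-0.4, -2.2, 1.2, 0, 0, 0], [-0.9, -2.2, 2.5, 0, 0, 0], [-1.4, -2.2, 3.8, 0, 0, 0], [-1.7, -2.2, 4.76, 0, 0, 0], [-1.7, -2.2, 4.76, 0, 0, 0]]], claw=65, grip_force=25)

```text
time_s: 10.95
eef_pos: [0.4699, 0.0837, 0.1529]
ee_rot: [0.703, -0.701, -0.084, 0.084]
contact_force: [1.5, 0.6, -0.6]
gripper_width: 0.648
```

>>> carry_out(plan=[[[0, 0, 0, 0, 0, 0], [0, 0, 0, 0, 0, 0]]])

```text
time_s: 11.12
eef_pos: [0.4732, 0.0774, 0.1531]
ee_rot: [-0.702, 0.702, 0.081, -0.081]
contact_force: [0.2, -0.6, 0.3]
gripper_width: 0.648
```

```bash
python3 st.py
python3 - <<'E'
from h import *
s=sense()
c=capture("side"); crop(c,"pics/s4.png",240,100,160,150,4);print(proj(c,s["eef_pos"]))
c=capture("top"); crop(c,"pics/t4.png",255,165,130,110,6)
print(rel(s,[.4727,.0778,.066],Rdown(np.radians(103.2))))
E
```

```text
t 11.1167 own mm 478.3528046219571 -32.64175807492916 z 0.15310474778191013 F own 0.01820012202484097 -0.6193003615509589 0.3303181205356833 gw 0.6481190232687108
[342.9161128  201.86755251]
(array([-0.013,  2.903,  0.017]), array([ 0.01, -0.01,  0.02]))
```

View pics/s4.png

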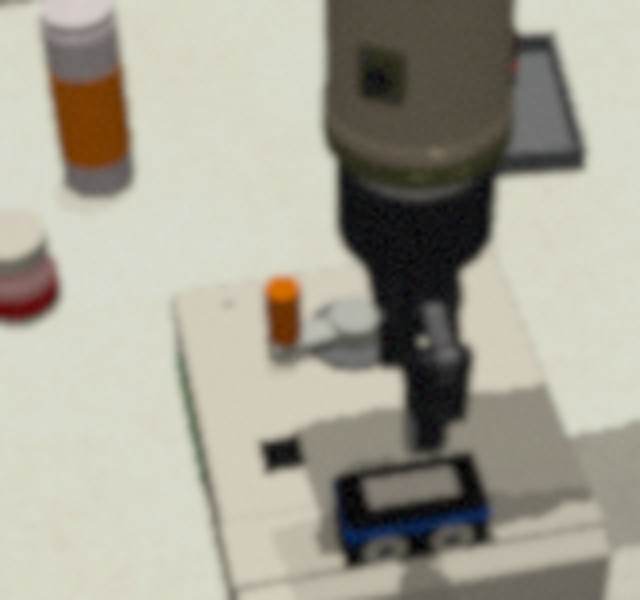

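View pics/t4.png

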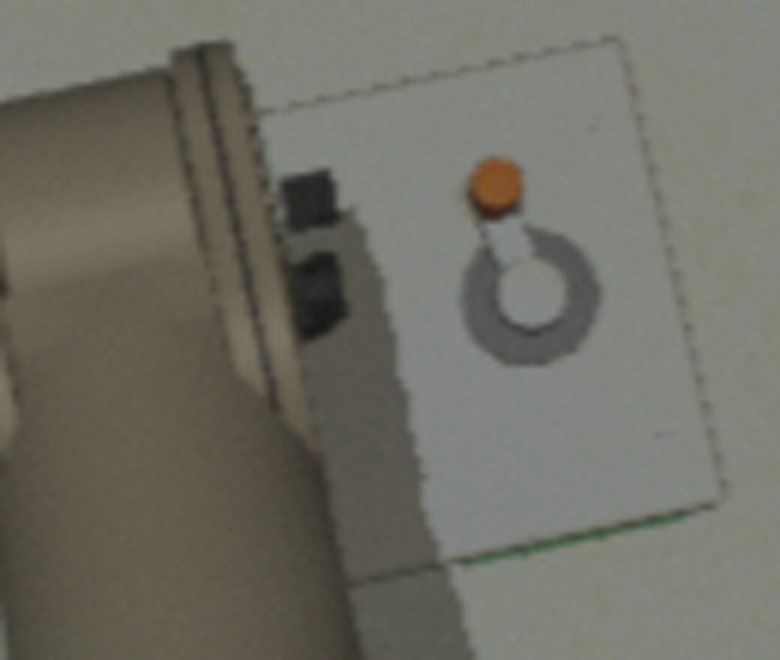

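>>> carry_out(plan=[[[0, 0.8, 0, 0, 0, 0], [0, 1.6, 0, 0, 0, 0], [0, 2.1, 0, 0, 0, 0], [0, 2.5, 0, 0, 0, 0], [0, 2.8, 0, 0, 0, 0], [0, 2.9, 0, 0, 0, 0], [0, 2.9, 0, 0, 0, 0], [0, 2.9, 0, 0, 0, 0]]])

```text
time_s: 11.88
eef_pos: [0.4735, 0.0777, 0.0664]
ee_rot: [0.702, -0.702, -0.081, 0.081]
contact_force: [-0.0, 0.3, -0.4]
gripper_width: 0.65
```

>>> carry_out(plan=[[[0, 0, 0, 0, 0, 0], [0, 0, 0, 0, 0, 0], [0, 0, 0, 0, 0, 0], [0, 0, 0, 0, 0, 0]]], claw=30)

```text
time_s: 12.22
eef_pos: [0.4736, 0.078, 0.0668]
ee_rot: [0.703, -0.702, -0.082, 0.081]
contact_force: [-0.8, -1.9, 7.3]
gripper_width: 0.463
```

```bash
python3 st.py
python3 - <<'E'
from h import *
c=capture("side"); crop(c,"pics/s5.png",240,100,160,150,4)
E
```

```text
t 12.2167 own mm 478.91688490041537 -32.21171336220741 z 0.06680426708543714 F own -1.243792905048275 -1.6558148123273173 7.272114976195708 gw 0.4625767316711884
```

View pics/s5.png

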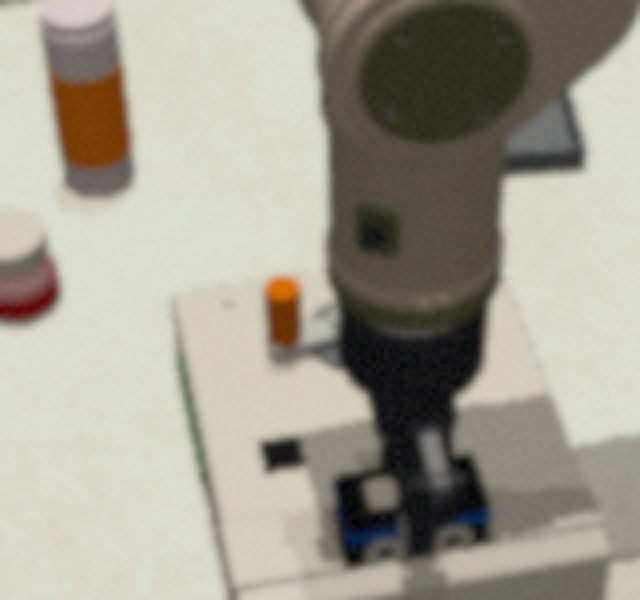

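>>> carry_out(plan=[[[0, -0.05, 0, 0, 0, 0], [0, -0.1, 0, 0, 0, 0], [0, -0.15, 0, 0, 0, 0], [0, -0.2, 0, 0, 0, 0], [0, -0.25, 0, 0, 0, 0]]], grip_force=40)

```text
time_s: 12.68
eef_pos: [0.4728, 0.078, 0.0735]
ee_rot: [0.702, -0.702, -0.081, 0.081]
contact_force: [0.5, 1.0, -2.0]
gripper_width: 0.461
```

>>> carry_out(plan=[[[0, -0.3, 0, 0, 0, 0], [0, -0.6, 0, 0, 0, 0], [0, -1.0, 0, 0, 0, 0], [0, -1.4, 0, 0, 0, 0], [0, -1.8, 0, 0, 0, 0], [0, -2.2, 0, 0, 0, 0], [0, -2.4, 0, 0, 0, 0], [0, -2.4, 0, 0, 0, 0]]])

```text
time_s: 13.35
eef_pos: [0.4739, 0.0782, 0.1474]
ee_rot: [0.703, -0.702, -0.082, 0.08]
contact_force: [-0.4, 0.2, -1.8]
gripper_width: 0.464
```

```bash
python3 st.py
python3 - <<'E'
from h import *
s=sense(); print(s["eef_pos"])
c=capture("side"); crop(c,"pics/s6.png",240,100,160,150,4)
print(rel(s,[.474,.355,.145],Rdown(np.radians(90))),rel(s,[.474,.355,.145]))
E
```

```text
t 13.35 own mm 479.2780325614592 -32.06197951637737 z 0.14735665647901328 F own -0.3568387385949598 0.27538175858876685 -1.7889195831974953 gw 0.4636148039085117
[0.47394289 0.07818913 0.14735666]
(array([2.108, 0.09 , 8.983]), array([-0.05, 13.2 ,  0.17])) (array([2.108, 0.09 , 8.983]), array([0., 0., 0.]))
```

View pics/s6.png

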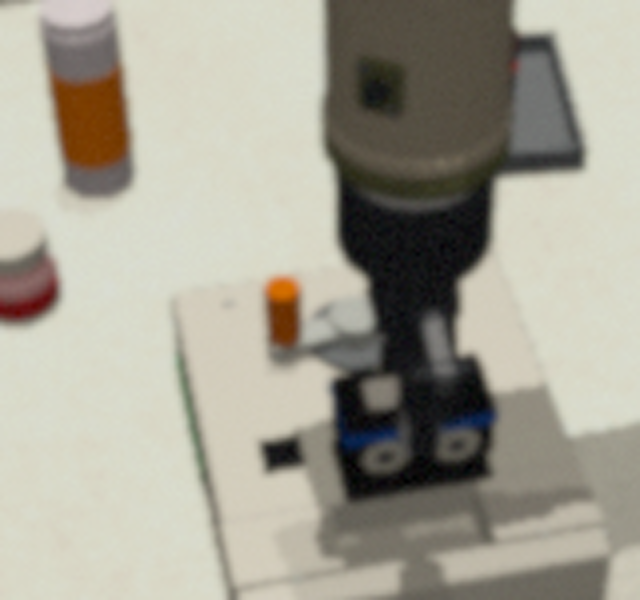

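>>> carry_out(plan=[[[0.3, 0.05, 1.1, 0, 2, 0], [0.6, 0.1, 2.3, 0, 4, 0], [0.9, 0.1, 3.5, 0, 6, 0], [1.2, 0.1, 4.8, 0, 8, 0], [1.5, 0.1, 6.1, 0, 10, 0], [1.8, 0.1, 7.4, 0, 10, 0], [2.0, 0.1, 8.5, 0, 10, 0], [2.1, 0.1, 8.98, 0, 10, 0]]])

```text
time_s: 14.07
eef_pos: [0.4704, 0.3599, 0.1412]
ee_rot: [0.707, -0.706, -0.021, 0.022]
contact_force: [-0.2, -0.1, -2.4]
gripper_width: 0.462
```

>>> carry_out(plan=[[[0, 0.4, 0, 0, 0, 0], [0, 0.9, 0, 0, 0, 0], [0, 1.4, 0, 0, 0, 0], [0, 1.9, 0, 0, 0, 0], [0, 2.3, 0, 0, 0, 0], [0, 2.5, 0, 0, 0, 0], [0, 2.5, 0, 0, 0, 0]]])

```text
time_s: 14.65
eef_pos: [0.4722, 0.3532, 0.0656]
ee_rot: [-0.706, 0.708, 0.019, -0.02]
contact_force: [0.0, 1.2, -0.8]
gripper_width: 0.461
```

```bash
python3 st.py
python3 - <<'E'
from h import *
s=sense(); print(s["eef_pos"])
c=capture("side"); crop(c,"pics/s7.png",280,230,160,150,4)
E
```

```text
t 14.65 own mm 540.3143039220687 236.09335196720028 z 0.06559363559733442 F own 0.2896606679323412 1.180298422812907 -0.7894026389551969 gw 0.4614585442572193
[0.47215596 0.35319734 0.06559364]
```

View pics/s7.png

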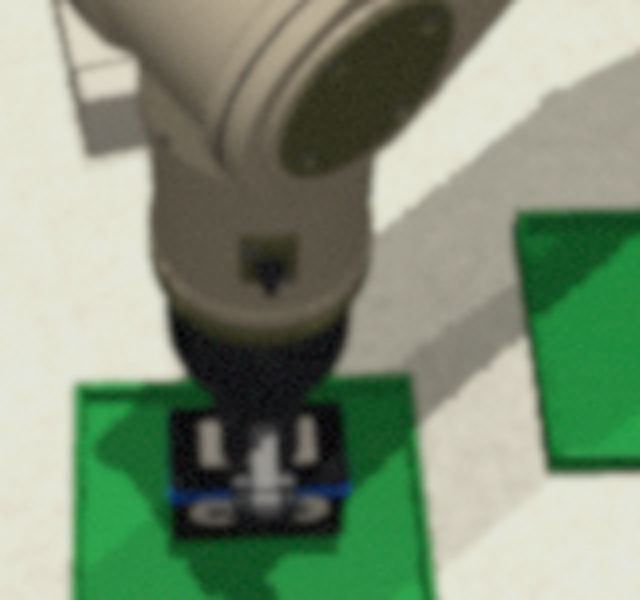

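>>> carry_out(plan=[[[0, 0.3, 0, 0, 0, 0], [0, 0.5, 0, 0, 0, 0], [0, 0.65, 0, 0, 0, 0], [0, 0.72, 0, 0, 0, 0], [0, 0.77, 0, 0, 0, 0], [0, 0.8, 0, 0, 0, 0], [0, 0.8, 0, 0, 0, 0]]])

```text
time_s: 15.28
eef_pos: [0.4728, 0.3547, 0.0435]
ee_rot: [0.707, -0.707, -0.02, 0.02]
contact_force: [0.6, -0.5, -1.4]
gripper_width: 0.461
```

>>> carry_out(plan=[[[0, 0.03, 0, 0, 0, 0], [0, 0.06, 0, 0, 0, 0], [0, 0.08, 0, 0, 0, 0], [0, 0.08, 0, 0, 0, 0]]])

```text
time_s: 15.62
eef_pos: [0.473, 0.3548, 0.042]
ee_rot: [0.707, -0.707, -0.02, 0.02]
contact_force: [-2.6, -2.2, 5.1]
gripper_width: 0.461
```

Contact with the floor. Release slightly, then rise.

>>> carry_out(plan=[[[0, 0, 0, 0, 0, 0], [0, 0, 0, 0, 0, 0], [0, 0, 0, 0, 0, 0], [0, 0, 0, 0, 0, 0]]], claw=70)

```text
time_s: 15.95
eef_pos: [0.4728, 0.3547, 0.0411]
ee_rot: [0.707, -0.707, -0.02, 0.02]
contact_force: [-0.2, 0.3, 0.4]
gripper_width: 0.7
```

>>> carry_out(plan=[[[0, -0.3, 0, 0, 0, 0], [0, -0.9, 0, 0, 0, 0], [0, -1.8, 0, 0, 0, 0], [0, -2.8, 0, 0, 0, 0], [0, -3.8, 0, 0, 0, 0], [0, -4.8, 0, 0, 0, 0], [0, -5.5, 0, 0, 0, 0], [0, -6, 0, 0, 0, 0]]])

```text
time_s: 16.62
eef_pos: [0.4734, 0.355, 0.2247]
ee_rot: [0.708, -0.706, -0.021, 0.019]
contact_force: [-0.2, -0.1, -0.6]
gripper_width: 0.701
```

>>> carry_out(plan=[[[-2, 0, 0, 0, 0, 0], [-3, 0, 0, 0, 0, 0], [-3, 0, 0, 0, 0, 0], [-3, 0, 0, 0, 0, 0]]])

```text
time_s: 16.95
eef_pos: [0.3804, 0.3502, 0.2221]
ee_rot: [0.707, -0.706, -0.021, 0.021]
contact_force: [0.5, 0.2, -0.3]
gripper_width: 0.705
```

```bash
python3 st.py
python3 - <<'E'
from h import *
c=capture("side"); cv2.imwrite("pics/s8.png",c["color"][:,:,::-1])
c=capture("top"); cv2.imwrite("pics/t8.png",c["color"][:,:,::-1])
E
```

```text
t 16.95 own mm 450.2807767654724 254.145325048664 z 0.2221119191720895 F own 0.5207923685814466 0.04604371610823836 -0.27095133838667784 gw 0.705349468830181
```

View pics/s8.png

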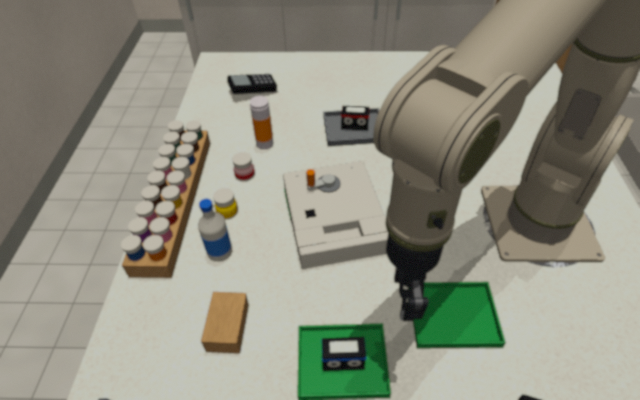

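View pics/t8.png

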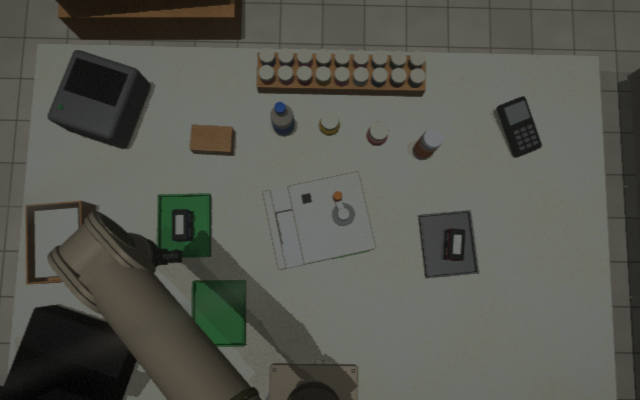

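```bash
python3 -c "
from workcell import *
print(sign_off())"
```

```text
the job is handed in; nothing more can be done
None
```

The cassette is rewound and standing in the leftmost green tray, and I handed the job in at about 17 s. `sign_off()` gave no verdict, so the result rests on my own checks below.

**Cranking:** I turned the knob clockwise about 7.5 rad. The drag held near 10 N, then fell to about 1 N, and I stopped there, within the 0.5 rad step in which it fell away.

**Lifting:** The cassette came up freely. The wrist force was about 2 N, roughly its weight.

**Placing:** I set it down with about 5 N on the tray floor, let go and moved the arm clear.

**Last checks:**
- In both pictures the cassette stands upright near the middle of the green tray, at pixel (343, 352) in the side view and (183, 225) in the top view.
- The flag square shows no red.
- The spare cassette, jars, bottle, can and carton look unmoved, judged by eye and not measured.
- The gripper touches nothing.

**Where measurements disagreed:**
- The two cameras differed by up to about 6 mm in y. I used the mean, and the grasp came out centred.
- I held the knob about 6 mm off the pad centre. The circle I fitted to its path was offset by about that much, and I allowed for it when going to the cassette.

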